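# Load a keyed specimen carrier into its dock and lock it

## Robot

A 7-joint arm with a two-finger parallel gripper is mounted at the origin on the work surface. World frame = base frame: x ahead of the robot, y to its left, z up, the work surface at z = 0. Lengths are in m, angles in rad, forces in N, time in s.
With the tool pointing down it reaches from about 0.4 to 0.875 m from the base axis. Payload 19.3 kg.
Tool frame: the origin (TCP) lies at the very end of the fingers, on their centre line; the grasp point (between the pads) lies 19 mm behind it; z points along the fingers, y is the line along which they close (so a half turn about z gives the same grasp; the last joint's range is limited). The gripper opens to 85 mm and grips with 20 to 120 N. Pads are 22 mm wide; open, the fingers measure 114 mm over their backs; the gripper's body (76 mm by 85 mm) begins 54 mm behind the grasp point. The pads swing forward as they close: fully open they stand 13 mm farther back than shut.
Start: joints at [-1.272, 0.521, -0.036, 1.599, 0.021, 1.021, -0.113], TCP at [0.225, 0.583, 0.231] pointing down, gripper open.
Joint ranges: [-2.91, 2.91], [-0.3, 2.13], [-1.5, 1.42], [0.17, 2.43], [-1.26, 4.41], [0.16, 1.93], [-2.52, 2.52]. Speed limits (rad/s): [1.89, 1.89, 2.39, 2.39, 3.01, 3.01, 3.01].

## Interface

Orientations are given as [roll, pitch, yaw] about the fixed x, y, z axes, in that order (R = Rz(yaw) Ry(pitch) Rx(roll)).
In Python, from workcell import bot gives the robot as it stands.
- The arm moves only by the tool servo_tool, never from a script. Its argument "plan" is a list of rows, each a list of 7 numbers: the finger opening in cm, from 0 to 8.54, then the shift along the tool's x, y, z in cm, then the turn, a rotation vector about the tool's x, y, z in degrees. In form: [[fingers, x, y, z, wx, wy, wz], ...]. A call has 1 to 10 rows; each row is the pose to reach, as a shift and turn from the pose commanded when the call began, along the tool's axes at that moment; what a row does not reach only later rows make up. A row lasts 1/10 s, in which the tool goes at most 50 mm and 8.59 degrees, less where a joint would pass 70% of its speed; a pose out of reach is approached as far as the arm can. A call with a gripper value outside its range is refused whole. The fingers move at their own pace and stop on an object; "force" is the grip in N (left out, the last holds). Time passes only in rows, so rows that repeat a pose let the fingers close. It gives the time, the measured TCP pose, the force, the opening and the grip force at its end, in the units of the state.
- bot.observe(): the state, without advancing time (a new reading comes with each control period).
- bot.grab_frame(name): name is "side" or "top" or "wrist"; returns a dict with "frame" (400x640x3 uint8, blue, green, red), "mtx" (3x3 intrinsics, pixels), "R" (3x3) and "t" (3): a world point X has camera coordinates R X + t; the wrist camera has in their place "T_tool_cam" (4x4, takes a point from camera to tool coordinates, whose origin is the TCP and whose axes are the flange's). Camera axes: x right, y down, z forward; pixel columns grow to the right and rows downward; lengths in m; the calibration is good to about 2 mm. A picture is of the moment at which its call begins: read the wrist's pose just before it. There is no depth.
- bot.job_done(): hands the job in; it is judged then, once.
The state is a dict: "clock": time; "qpos": joint angles; "qd": joint speeds; "joint_efforts": joint torques, N m; "position": TCP position; "tool_rot": TCP orientation; "force": force on the tool from outside, world axes, zero at the start; "moment": the same for the moment, N m; "grip_width": finger opening in m; "finger_force": force on a finger pad.
Only numpy, scipy, OpenCV 4.12 (cv2) and the standard library are available. Lean on these libraries where they do the work, as an engineer would, in place of code of your own. Each camera call takes 0.05 s, during which the arm holds its last target. There are 200 camera calls.

## Task

Pick up the round specimen carrier by its orange post, keeping it upright, and put it in the round well of the grey dock: it goes all the way down only when its rim notch is over the little brass index pin, so look or feel which of the three index positions has the pin. Then, with the carrier fully home, push the blue lock knob down against its spring and turn it clockwise past the red safety stop, so that the yellow arm swings over the carrier and the knob springs back up. Let go, and leave the white dish and the tweezers where they are.

Things in the scene. Friction and masses are not known exactly. Their poses are not given: they have to be found in the camera images.
- carrier: Specimen carrier, loose: round aluminium disc, 64 mm across, 12 mm thick, 0.14 kg, with a 14 x 14 mm square orange post at its centre, top 50 mm above the underside, sides along the carrier's x and y. Low stubs ring it (tops at 16.5 mm). The disc's edge has one notch, 10 mm wide, 9 deep, through its thickness, towards the carrier's +x. Origin: centre of underside, z up. Starts on the pad.
- pad: Blue square parking pad, fixed, 120 x 120 mm, 6 mm high; the carrier starts on it. Origin: centre of its underside.
- dock: Grey loading dock, fixed: block 120 (x) x 190 (y) x 24 mm high, with the well at its -y end and the lock knob at its +y end, 86 mm apart. A red safety stop stands 22 to 40 mm from the knob's axis, on its -x, +y side, 42 mm above the table. Origin: centre of the underside; z up. Which side of the table it is on, its place and its yaw vary.
- well (a point): Centre of the floor of the dock's round well, 24 mm above the table; axes as the dock's. The well is 67 mm across, 10 mm deep; its dark rim is 82 mm across, top 34 mm above the table. With the notch over the pin (about 0.06 rad of play either way) the carrier's underside reaches the floor and its disc stands 2 mm above the rim; else it stops on the pin, 6 mm above the floor.
- index_a (a point): First of three index positions on the well floor, 28 mm from the well's centre towards the dock's -x. One of the three holds the brass index pin (6 mm in diameter, 6 mm high, fixed), the other two have flat grey plugs. Which one holds it varies and is not in the readings: see it or feel it. Axes as the dock's.
- index_b (a point): Second index position, 28 mm from the well's centre, 0.96 rad (55 degrees) anticlockwise from index_a seen from above. Pin or plug.
- index_c (a point): Third index position, 28 mm from the well's centre, 0.96 rad (55 degrees) clockwise from index_a seen from above. Pin or plug.
- lock_grip (a point): On the lock knob's axis, 14 mm below the top of its grip, 76 mm above the table when up; turns with it. Grip: upright blue bar 44 long (this point's x), 14 thick (y), 50 to 90 mm above the table. Under it, 44 to 49 mm above the table, a yellow arm 12 wide reaches 57 mm from the axis along this point's +x (the dock's +x when open); it turns and sinks with the knob.
- lock_push (a joint): How far the lock knob is pushed down, m: 0 up, 0.006 fully down. Spring: about 3 N to start, 8 N fully down; it springs back when let go.
- lock (a joint): Turn of the lock knob, rad, growing clockwise seen from above: starts at 0 to 0.15 (open), ends at 1.4, where the arm points about to the well's centre. Push it down before the stop: do not force it. With the knob up, a tab on it meets the red safety stop at about 0.3; with the knob at least 5 mm down the tab passes under, and is past from about 0.95; let up there, it latches.
- dish: Bystander: small white dish, 52 mm across, 14 mm high. Origin: centre of the underside.
- tweezers: Bystander: steel tweezers lying flat, 110 mm long along x, 10 mm high. Origin: centre of the underside.

How it is judged:
By the outcome, as a careful person would: the job done as asked, in the order asked, and still so for the second after the job is handed in, with the robot touching nothing.
It also fails if it takes over 61 s, if anything falls off the work surface, if the arm or the gripper's body presses on something with over 40 N, if the wrist force passes 120 N, or if a joint passes its speed limit or range.

## Working session

There is one attempt and no reset: what is moved stays moved. The work goes in short steps, Python scripts to look and compute and a tool call to move; the robot and the scene stay as the last step left them, time stands still between calls to the robot, and variables do not carry over. Pictures are saved under pics/ and viewed, at most 10 in all, crops included, and the job is handed in when it is done.

Besides the shell and the picture viewer there is one more tool, called after "Request:" as name(argument=value, ...) on one line, values as JSON. servo_tool: Moves the arm, as the interface text tells. Its arguments: {"type":"object","properties":{"plan":{"type":"array","items":{"type":"array","items":{"type":"number"}}},"force":{"type":"number"}},"required":["plan"]}

```bash
mkdir -p pics
cat > h.py <<'E'
from workcell import bot
import numpy as np, cv2
from scipy.spatial.transform import Rotation as Ro
def grab(n):
    s=bot.observe(); f=bot.grab_frame(n)
    K=np.array(f["mtx"])
    if n=="wrist":
        T=np.array(f["T_tool_cam"]); Rt=Ro.from_euler('xyz',s["tool_rot"]).as_matrix()
        Rwc=Rt@T[:3,:3]; c=Rt@T[:3,3]+np.array(s["position"])
        R=Rwc.T; t=-R@c
    else: R=np.array(f["R"]); t=np.array(f["t"]).ravel()
    return f["frame"],K,R,t
def ray(K,R,t,uv,z):
    c=-R.T@t; d=R.T@np.linalg.inv(K)@np.array([uv[0],uv[1],1.]); return c+d*(z-c[2])/d[2]
def save(n,name):
    im,K,R,t=grab(n); cv2.imwrite(f"pics/{name}.png",im); np.savez(f"pics/{name}.npz",K=K,R=R,t=t); return im,K,R,t
def load(name):
    d=np.load(f"pics/{name}.npz"); return d["K"],d["R"],d["t"]
def proj(K,R,t,X):
    p=K@(R@np.asarray(X,float)+t); return p[:2]/p[2]
E
python3 - <<'E'
from h import *
s=bot.observe(); print({k:np.round(v,3).tolist() for k,v in s.items()})
for n in ("top","side"):
    im,K,R,t=save(n,n+"0"); print(n,-R.T@t)
E
```

```text
{'clock': 0.0, 'qpos': [-1.272, 0.522, -0.036, 1.6, 0.021, 1.021, -0.113], 'qd': [-0.0, 0.002, -0.001, -0.001, 0.0, -0.001, -0.002], 'joint_efforts': [-0.001, -92.71, 1.98, -36.993, 0.018, 0.008, -0.0], 'position': [0.225, 0.583, 0.231], 'tool_rot': [-3.14, 0.0, 2.773], 'force': [-0.595, -0.321, -0.162], 'moment': [-0.002, -0.041, -0.035], 'finger_force': 0.0, 'grip_width': 0.085}
top [ 0.49427742 -0.00322924  1.09362146]
side [0.46941413 0.46350404 0.48301172]
```

View pics/top0.png

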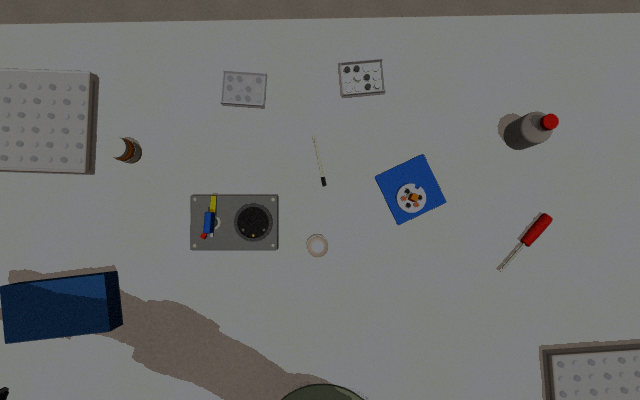

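View pics/side0.png

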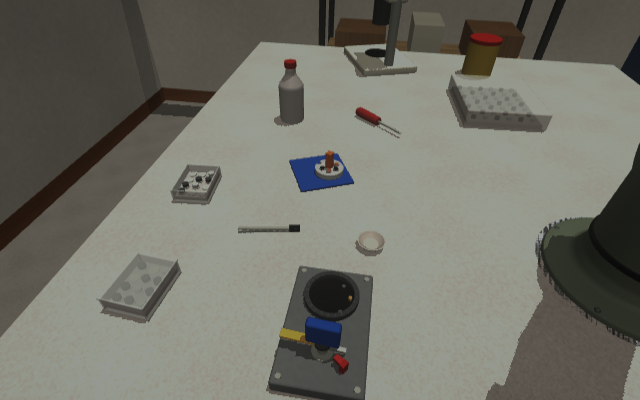

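Run:
```python
from h import *
im=cv2.imread("pics/top0.png"); s=cv2.imread("pics/side0.png")
a=cv2.resize(im[185:260,185:285],(400,300),interpolation=cv2.INTER_CUBIC)
b=cv2.resize(im[150:225,370:470],(400,300),interpolation=cv2.INTER_CUBIC)
c=cv2.resize(s[260:335,290:390],(400,300),interpolation=cv2.INTER_CUBIC)
d=cv2.resize(s[135:210,275:375],(400,300),interpolation=cv2.INTER_CUBIC)
o=np.vstack([np.hstack([a,b]),np.hstack([c,d])]); o=np.clip(o*1.6,0,255).astype(np.uint8)
cv2.imwrite("pics/z.png",o)
K,R,t=load("top0")
for n,uv,z in [("well",(253,222),.034),("carrier",(412,198),.018),("post",(414,197),.05),("dockc",(234.5,222),.024),("knob",(209,223),.09),("tl",(191,195),.024),("bl",(191,249),.024),("tr",(278,195),.024),("br",(278,249),.024)]: print(n,ray(K,R,t,uv,z).round(4))
```

```text
well [0.4923 0.1409 0.034 ]
carrier [ 0.5389 -0.2052  0.018 ]
post [ 0.5396 -0.2035  0.05  ]
dockc [0.4929 0.1825 0.024 ]
knob [0.4918 0.2232 0.09  ]
tl [0.5533 0.2767 0.024 ]
bl [0.4359 0.2778 0.024 ]
tr [0.5501 0.0871 0.024 ]
br [0.4328 0.0888 0.024 ]
```

View pics/z.png

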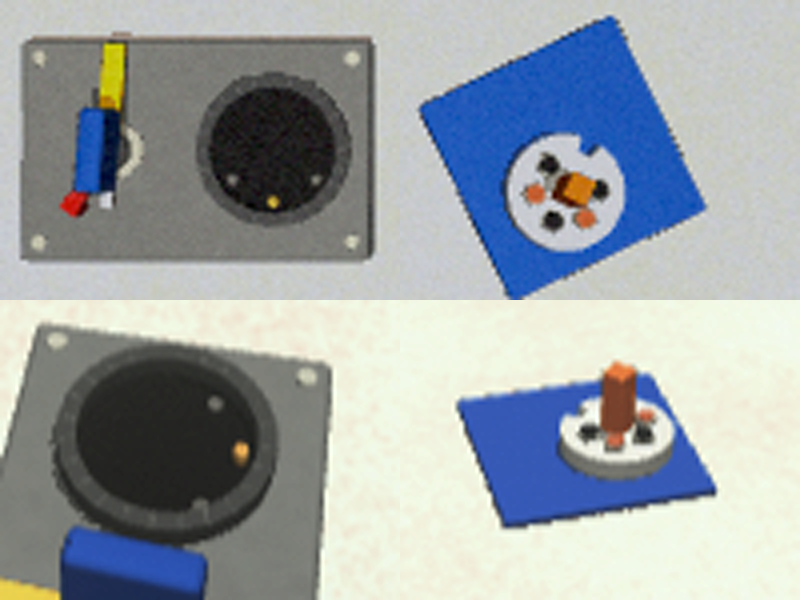

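```bash
cat >> h.py <<'E'
def go(p,yaw):
    s=bot.observe(); R0=Ro.from_euler('xyz',s["tool_rot"]); R1=Ro.from_euler('xyz',[np.pi,0,yaw])
    print("cm",(R0.inv().apply(np.array(p)-s["position"])*100).round(2),"deg",np.degrees((R0.inv()*R1).as_rotvec()).round(2))
def st():
    s=bot.observe(); print({k:np.round(s[k],4).tolist() for k in ("clock","qpos","position","tool_rot","force","moment","grip_width")})
E
python3 -c "
from h import *
go([.46,.19,.33],2.4)"
```

```text
cm [-36.06 -28.17  -9.89] deg [-6.000e-02  1.000e-02  2.136e+01]
```

Request:
servo_tool(plan=[[4,-18,-14,-9.9,0,0,10],[4,-36,-28,-9.9,0,0,21],[4,-36,-28.2,-9.9,0,0,21],[4,-36,-28.2,-9.9,0,0,21],[4,-36,-28.2,-9.9,0,0,21],[4,-36,-28.2,-9.9,0,0,21],[4,-36,-28.2,-9.9,0,0,21],[4,-36,-28.2,-9.9,0,0,21],[4,-36,-28.2,-9.9,0,0,21],[4,-36,-28.2,-9.9,0,0,21]])

```text
clock: 1.1
position: [0.4614, 0.1858, 0.3312]
tool_rot: [3.141, 0.001, 2.401]
force: [0.2, 0.9, 0.0]
grip_width: 0.04
finger_force: 0.0
```

Request:
servo_tool(plan=[[4,0,0,0,0,0,0],[4,0,0,0,0,0,0],[4,0,0,0,0,0,0],[4,0,0,0,0,0,0]])

```text
clock: 1.5
position: [0.4589, 0.1911, 0.33]
tool_rot: [-3.141, -0.0, 2.408]
force: [0.3, -0.6, 0.5]
grip_width: 0.04
finger_force: 0.0
```

```bash
python3 -c "
from h import *
st(); save('wrist','w1')"
```

```text
{'clock': 1.5, 'qpos': [-0.7071, 0.2174, 0.2339, 1.8059, -0.0556, 1.1252, 0.3827], 'position': [0.4589, 0.1911, 0.33], 'tool_rot': [-3.1411, -0.0003, 2.408], 'force': [0.342, -0.5605, 0.5168], 'moment': [-0.0043, 0.0064, -0.0231], 'grip_width': 0.04}
```

View pics/w1.png

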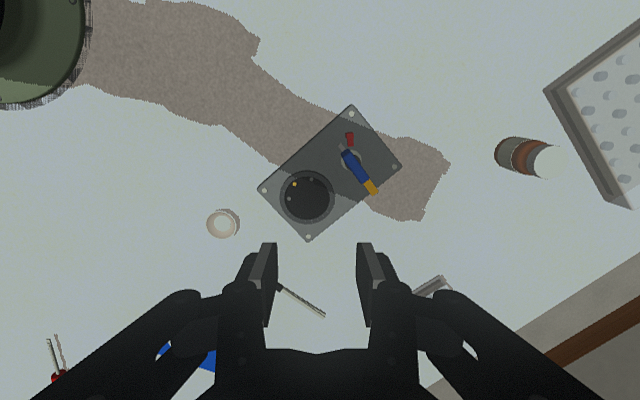

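Run:
```python
from h import *
im=cv2.imread("pics/w1.png");K,R,t=load("w1")
cv2.imwrite("pics/z2.png",np.clip(cv2.resize(im[95:250,250:405],(600,600),interpolation=cv2.INTER_CUBIC)*1.6,0,255).astype(np.uint8))
b=[ray(K,R,t,p,.024) for p in [(265,190),(351,114),(398,167),(308,238)]]
print(np.round(b,4),np.mean(b,0))
print(ray(K,R,t,(305.5,196.5),.034))
```

```text
[[0.4434 0.0999 0.024 ]
 [0.4456 0.2684 0.024 ]
 [0.5502 0.2714 0.024 ]
 [0.5455 0.0948 0.024 ]] [0.49617337 0.18361924 0.024     ]
[0.49010286 0.1408512  0.034     ]
```

View pics/z2.png

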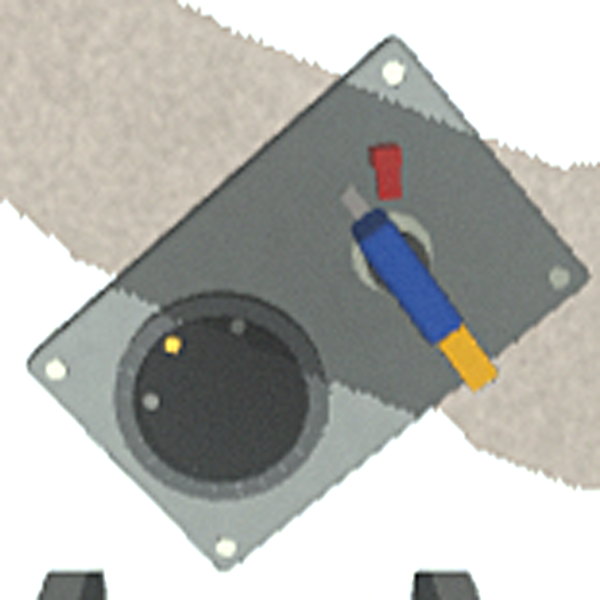

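Run:
```python
from h import *
from scipy.optimize import least_squares
K,R,t=load("w1"); T=load("top0")
s=155/600
def P(u,v): return (250+(u+.5)*s-.5,95+(v+.5)*s-.5)
def Q(u,v): return (185+(u+.5)/4-.5,185+(v+.5)/4-.5)
for (K,R,t),F,B,W,pin,pb,pc,tip in [((K,R,t),P,[(56,370),(393,72),(559,278),(226,548)],(221,397),(172,345),(151,402),(238,326),(484,373)),(T,Q,[(351,242),(38,242),(39,57),(351,58)],(274,148),(273,201),(317,180),(232,180),None)]:
    b=np.array([ray(K,R,t,F(*p),.024)[:2] for p in B]); c=b.mean(0)
    d=(b[1]+b[2]-b[0]-b[3]); yaw=np.arctan2(-d[0],d[1])
    e=(b[2]+b[3]-b[0]-b[1]); yaw2=np.arctan2(e[1],e[0])
    w=ray(K,R,t,F(*W),.034)[:2]
    pts=[ray(K,R,t,F(*p),z)[:2] for p,z in((pin,.030),(pb,.024),(pc,.024))]
    # well = index points + 28mm
    print("dock c",c.round(4),"yaw",yaw,yaw2,"sizes",np.linalg.norm(d)/2,np.linalg.norm(e)/2,"well rim",w.round(4))
    def res(x):
        r=[]
        for a,p in zip((np.pi,np.pi-.96,np.pi+.96),pts): r+=list(x[:2]+.028*np.array([np.cos(a+x[2]),np.sin(a+x[2])])-p)
        return r
    print("from idx",least_squares(res,[*w,0]).x.round(4))
    if tip: print("tip",ray(K,R,t,F(*tip),.049))
K,R,t=T
def C(u,v): return (370+(u-400+.5)/4-.5,150+(v+.5)/4-.5)
disc=ray(K,R,t,C(567,192),.0165)[:2]; post=ray(K,R,t,C(578,189),.056)[:2]; n=ray(K,R,t,C(594,148),.018)[:2]
print("carrier",disc,post,n,np.arctan2(*(n-disc)[::-1]))
go([.50,-.10,.25],-.557)
```

```text
dock c [0.4941 0.1831] yaw -0.013594721577565496 -0.016853677489199075 sizes 0.17060908859908017 0.10056476296884867 well rim [0.4921 0.1415]
from idx [0.4531 0.1405 3.1388]
tip [0.54738858 0.22353877 0.049     ]
dock c [0.4929 0.1852] yaw -0.018233766641028007 -0.01431964875333404 sizes 0.1700044370173127 0.1002264326121022 well rim [0.4931 0.1407]
from idx [0.4519 0.1424 3.1246]
carrier [ 0.53978891 -0.20416564] [ 0.53960447 -0.20262387] [ 0.56354786 -0.21916701] -0.5631873199091745
cm [-22.53 -18.86   8.01] deg [-2.0000e-02  3.0000e-02  1.6987e+02]
```

```bash
python3 -c "
from h import *
go([.5395,-.2035,.14],-.56)"
```

```text
cm [-32.4  -23.9   19.01] deg [-2.0000e-02  3.0000e-02  1.7004e+02]
```

Request:
servo_tool(plan=[[4,-3.2,-2.4,0,0,0,8.5],[4,-6.5,-4.8,0,0,0,17],[4,-9.7,-7.2,0,0,0,25.5],[4,-13,-9.6,0,0,0,34],[4,-16.2,-12,0,0,0,42.5],[4,-19.5,-14.3,1,0,0,51],[4,-22.7,-16.7,2,0,0,59.5],[4,-26,-19.1,3,0,0,68],[4,-29.2,-21.5,4,0,0,76.5],[4,-32.4,-23.9,5,0,0,85]])

```text
clock: 2.55
position: [0.5397, -0.2054, 0.2798]
tool_rot: [-3.142, -0.0, 0.918]
force: [0.1, 0.3, 0.9]
grip_width: 0.0403
finger_force: 0.0
```

```bash
python3 -c "
from h import *
st();go([.5395,-.2035,.14],-.56)"
```

```text
{'clock': 2.55, 'qpos': [-0.194, 0.4674, 0.655, 1.6955, -0.3154, 1.0866, -0.095], 'position': [0.5397, -0.2054, 0.2798], 'tool_rot': [-3.1416, -0.0001, 0.918], 'force': [0.0937, 0.3028, 0.8706], 'moment': [0.016, -0.0496, 0.0181], 'grip_width': 0.0403}
cm [ 0.13 -0.13 13.98] deg [-0.   -0.   84.68]
```

Request:
servo_tool(plan=[[4,0,0,1.5,0,0,8.5],[4,0,0,3,0,0,17],[4,0,0,4.5,0,0,25.5],[4,0,0,6,0,0,34],[4,0,0,8,0,0,42.5],[4,0,0,10,0,0,51],[4,0,0,12,0,0,59.5],[4,0,0,14,0,0,68],[4,0,0,14,0,0,76.5],[4,0,0,14,0,0,84.7]])

```text
clock: 3.55
position: [0.5393, -0.2037, 0.1395]
tool_rot: [3.141, 0.001, -0.561]
force: [0.5, -0.2, 0.8]
grip_width: 0.0402
finger_force: 0.0
```

Request:
servo_tool(plan=[[4,0,0,0,0,0,0],[4,0,0,0,0,0,0],[4,0,0,0,0,0,0]])

```text
clock: 3.85
position: [0.5395, -0.2042, 0.1404]
tool_rot: [-3.141, -0.0, -0.552]
force: [-0.5, -0.5, 0.7]
grip_width: 0.04
finger_force: 0.0
```

```bash
python3 -c "
from h import *
st(); im,K,R,t=save('wrist','w2'); 
u=proj(K,R,t,[.5395,-.204,.018]);print(u)
cv2.imwrite('pics/w2b.png',np.clip(im*1.3,0,255).astype(np.uint8))"
```

```text
{'clock': 3.85, 'qpos': [-0.3203, 0.766, 0.9067, 1.8416, -0.7554, 0.9218, -1.1812], 'position': [0.5395, -0.2042, 0.1404], 'tool_rot': [-3.1413, -0.0, -0.5518], 'force': [-0.5392, -0.4675, 0.6717], 'moment': [0.0101, -0.0379, -0.0215], 'grip_width': 0.04}
[316.11723904 192.94729889]
```

View pics/w2b.png

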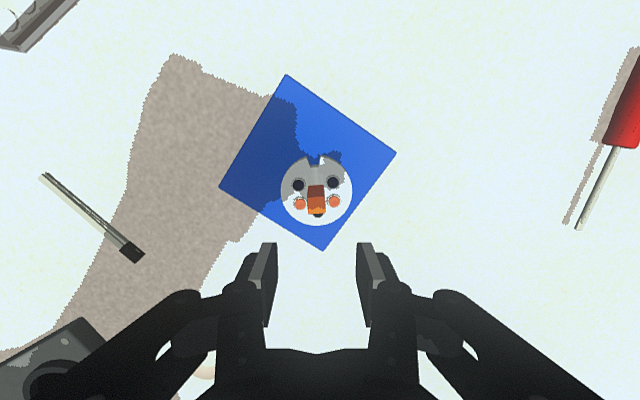

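```bash
python3 -c "
from h import *
K,R,t=load('w2')
d=ray(K,R,t,(316.7,190.8),.0175); n=ray(K,R,t,(316.3,158),.018); print(d,n,np.arctan2(*(n-d)[1::-1]))
print(ray(K,R,t,(316,206),.056), proj(K,R,t,[*d[:2],.056]))
go([*d[:2],.030],-.555)"
```

```text
[ 0.54081349 -0.20542318  0.0175    ] [ 0.56631538 -0.2206839   0.018     ] -0.5392534830651604
[ 0.53978577 -0.20407063  0.056     ] [316.78701637 204.07076674]
cm [ 0.17  0.03 11.05] deg [-0.03 -0.01  0.14]
```

Request:
servo_tool(plan=[[4,0.1,0,3,0,0,0],[4,0.1,0,6,0,0,0],[4,0.1,0,8.5,0,0,0],[4,0.1,0,10,0,0,0],[4,0.1,0,11.1,0,0,0],[4,0.1,0,11.1,0,0,0],[0,0.1,0,11.1,0,0,0],[0,0.1,0,11.1,0,0,0],[0,0.1,0,11.1,0,0,0],[0,0.1,0,11.1,0,0,0]], force=60)

```text
clock: 4.9
position: [0.5408, -0.2052, 0.0304]
tool_rot: [-3.141, -0.001, -0.555]
force: [-0.2, -0.2, 8.2]
grip_width: 0.0131
finger_force: 59.0
```

Request:
servo_tool(plan=[[0,0,0,0,0,0,0],[0,0,0,0,0,0,0],[0,0,0,0,0,0,0]])

```text
clock: 5.2
position: [0.5408, -0.2052, 0.0304]
tool_rot: [-3.141, -0.001, -0.555]
force: [-1.6, 0.5, 8.0]
grip_width: 0.0129
finger_force: 59.0
```

```bash
python3 -c "
from h import *
st()"
```

```text
{'clock': 5.2, 'qpos': [-0.2257, 0.9016, 0.746, 1.8821, -0.9115, 0.7391, -1.0706], 'position': [0.5408, -0.2052, 0.0304], 'tool_rot': [-3.1411, -0.0015, -0.5553], 'force': [-1.6138, 0.5289, 7.9854], 'moment': [0.0554, 0.2366, 0.0383], 'grip_width': 0.0129}
```

Request:
servo_tool(plan=[[0,0,0,-2,0,0,0],[0,0,0,-5,0,0,0],[0,0,0,-8,0,0,-8],[0,0,0,-11,0,0,-16],[0,0,0,-13,0,0,-24],[0,0,0,-13,0,0,-32],[0,0,0,-13,0,0,-40],[0,0,0,-13,0,0,-48],[0,0,0,-13,0,0,-56],[0,0,0,-13,0,0,-64]])

```text
clock: 6.2
position: [0.5402, -0.205, 0.1599]
tool_rot: [3.141, -0.0, 0.567]
force: [-0.2, -0.2, -1.9]
grip_width: 0.013
finger_force: 59.0
```

Request:
servo_tool(plan=[[0,0,0,0,0,0,-8],[0,0,0,0,0,0,-16],[0,0,0,0,0,0,-24],[0,0,0,0,0,0,-32],[0,0,0,0,0,0,-40],[0,0,0,0,0,0,-48],[0,0,0,0,0,0,-56],[0,0,0,0,0,0,-64]])

```text
clock: 7.0
position: [0.5402, -0.2052, 0.1598]
tool_rot: [3.141, 0.001, 1.684]
force: [-0.1, 0.5, -1.3]
grip_width: 0.0129
finger_force: 59.0
```

```bash
python3 -c "
from h import *
st();go([.4924,.1408,.12],3.1256)"
```

```text
{'clock': 7.0, 'qpos': [0.0271, 0.5575, 0.3319, 1.8085, -0.2388, 0.8143, 0.5904], 'position': [0.5402, -0.2052, 0.1598], 'tool_rot': [3.1412, 0.0006, 1.6841], 'force': [-0.1383, 0.4533, -1.3309], 'moment': [-0.0027, -0.0228, 0.0308], 'grip_width': 0.0129}
cm [34.92 -0.84  3.96] deg [-1.000e-02  4.000e-02 -8.259e+01]
```

Request:
servo_tool(plan=[[0,3.5,0,0,0,0,-8.2],[0,7,0,0,0,0,-16.5],[0,10.5,0,0,0,0,-24.8],[0,14,-0.2,0,0,0,-33],[0,17.5,-0.4,0,0,0,-41.3],[0,21,-0.5,0.5,0,0,-49.5],[0,24.5,-0.6,1,0,0,-57.8],[0,28,-0.7,2,0,0,-66],[0,31.5,-0.8,3,0,0,-74.3],[0,34.9,-0.8,4,0,0,-82.6]])

```text
clock: 8.0
position: [0.4946, 0.1423, 0.1195]
tool_rot: [-3.141, 0.001, 3.126]
force: [0.8, 0.1, -2.0]
grip_width: 0.013
finger_force: 59.0
```

Request:
servo_tool(plan=[[0,0,0,0,0,0,0],[0,0,0,0,0,0,0],[0,0,0,0,0,0,0]])

```text
clock: 8.3
position: [0.4951, 0.1401, 0.1197]
tool_rot: [-3.141, 0.001, 3.118]
force: [0.5, -1.4, -1.7]
grip_width: 0.0126
finger_force: 59.1
```

```bash
python3 -c "
from h import *
st(); im,K,R,t=save('wrist','w3')
cv2.imwrite('pics/w3b.png',np.clip(cv2.resize(im[80:320,160:480],(800,600),interpolation=cv2.INTER_CUBIC)*1.4,0,255).astype(np.uint8))
go([.4924,.1408,.062],3.1256)
for p in ([.4923,.1408,.034],[.4937,.2268,.09],[.4923,.1408,.0956+.012]): print(proj(K,R,t,p))
"
```

```text
{'clock': 8.3, 'qpos': [-0.3401, 0.5072, -0.0681, 1.9845, 0.0559, 0.6512, 1.1028], 'position': [0.4951, 0.1401, 0.1197], 'tool_rot': [-3.141, 0.0006, 3.1178], 'force': [0.5053, -1.4429, -1.6755], 'moment': [-0.0149, 0.0529, 0.0128], 'grip_width': 0.0126}
cm [0.28 0.07 5.77] deg [-0.03  0.04 -0.45]
[317.69164033 200.44250308]
[459.95044401 227.16617682]
[318.04647468 240.26874695]
```

View pics/w3b.png

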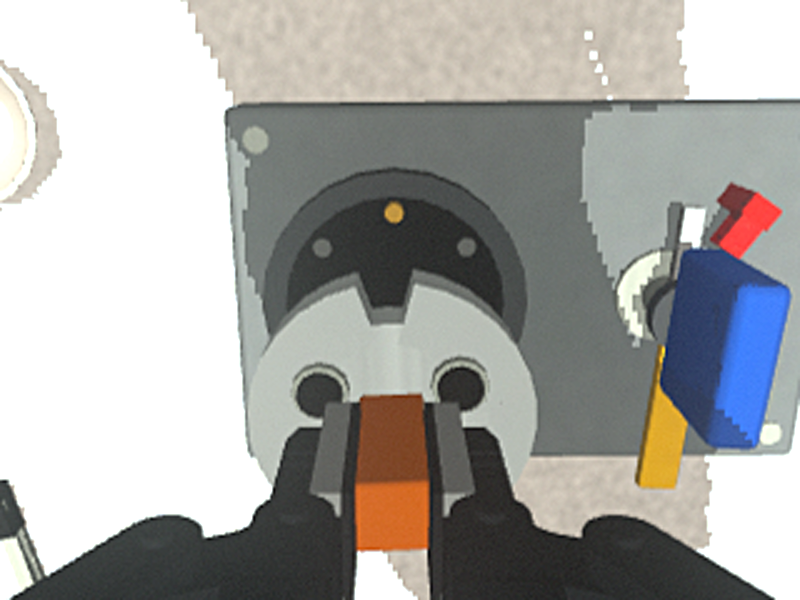

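Run:
```python
from h import *
from scipy.optimize import least_squares
K,R,t=load('w3'); F=lambda u,v:(160+(u+.5)/2.5-.5,80+(v+.5)/2.5-.5)
a=np.linspace(0,2*np.pi,721)
def ext(c,r,z):
    p=np.array([proj(K,R,t,[c[0]+r*np.cos(x),c[1]+r*np.sin(x),z]) for x in a]); return p[:,0].min(),p[:,0].max(),p[:,1].min()
l,_=F(267,0); rr,_=F(527,0); _,tp=F(0,168)
s=least_squares(lambda c:np.array(ext(c,.041,.034))-[l,rr,tp],[.492,.141],diff_step=1e-3); print("rim",s.x,s.fun)
for n,p,z in(("pin",(394,212),.030),("b",(321,247),.024),("c",(466,247),.024),("bolt",(255,140),.024),("bolt4",(771,433),.024)): print(n,ray(K,R,t,F(*p),z).round(4))
l,_=F(247,0); rr,_=F(538,0)
zt=.1197-.0244+.012
s=least_squares(lambda c:np.array(ext([c[0],c[1]],.032,zt))[:2]-[l,rr],[.495],diff_step=1e-3) if 0 else None
for y in(.139,.14,.141,.142): print(y,ext([.495,y],.032,zt),l,rr)
for x in (.4937,.4947,.4957): 
  print(x,[((proj(K,R,t,[x-.023,y,z])-[160,80])*2.5).round(0) for y,z in((.135,zt),(.145,zt),(.14,zt-.012))])
```

```text
rim [0.49178853 0.14142796] [-0.61143236  0.610746    0.05836261]
pin [0.4647 0.1411 0.03  ]
b [0.4766 0.1176 0.024 ]
c [0.4776 0.1638 0.024 ]
bolt [0.4425 0.0991 0.024 ]
bolt4 [0.5456 0.269  0.024 ]
0.139 (np.float64(257.22165302534705), np.float64(372.61900105393147), np.float64(188.94217896623127)) 258.5 374.9
0.14 (np.float64(259.02376765761915), np.float64(374.42795550216624), np.float64(188.90006707518185)) 258.5 374.9
0.141 (np.float64(260.8260571364798), np.float64(376.23708558119927), np.float64(188.85795087143842)) 258.5 374.9
0.142 (np.float64(262.62852148737653), np.float64(378.04639131660974), np.float64(188.8158303543385)) 258.5 374.9
0.4937 [array([366., 308.]), array([413., 307.]), array([389., 291.])]
0.4947 [array([366., 312.]), array([413., 311.]), array([389., 295.])]
0.4957 [array([366., 317.]), array([413., 316.]), array([390., 299.])]
```

```bash
python3 -c "
from h import *
st();go([.4907,.1411,.068],3.1266)"
```

```text
{'clock': 8.35, 'qpos': [-0.3398, 0.5072, -0.0682, 1.9846, 0.0559, 0.6512, 1.1029], 'position': [0.4951, 0.14, 0.1197], 'tool_rot': [-3.1411, 0.0006, 3.1177], 'force': [0.7876, -0.2349, -1.6786], 'moment': [-0.0211, -0.0378, 0.0198], 'grip_width': 0.0129}
cm [0.45 0.1  5.17] deg [-0.03  0.04 -0.51]
```

Request:
servo_tool(plan=[[0,0.4,0.1,1.5,0,0,-0.5],[0,0.4,0.1,3,0,0,-0.5],[0,0.4,0.1,4,0,0,-0.5],[0,0.4,0.1,5,0,0,-0.5],[0,0.45,0.1,5.2,0,0,-0.5],[0,0.45,0.1,5.2,0,0,-0.5],[0,0.45,0.1,5.2,0,0,-0.5]])

```text
clock: 9.05
position: [0.4906, 0.1422, 0.0677]
tool_rot: [3.141, 0.0, 3.129]
force: [-0.2, 0.1, -2.1]
grip_width: 0.0127
finger_force: 59.0
```

```bash
python3 -c "
from h import *
st();go([.4907,.1411,.050],3.1266)
K,R,t=load('w3')
im,K,R,t=save('wrist','w4')
cv2.imwrite('pics/w4b.png',np.clip(cv2.resize(im[130:250,240:400],(800,600),interpolation=cv2.INTER_CUBIC)*1.8,0,255).astype(np.uint8))
"
```

```text
{'clock': 9.05, 'qpos': [-0.3499, 0.5925, -0.0648, 2.0204, 0.0716, 0.5303, 1.0923], 'position': [0.4906, 0.1422, 0.0677], 'tool_rot': [3.1415, 0.0005, 3.1286], 'force': [-0.1667, 0.1169, -2.1077], 'moment': [0.0144, 0.054, 0.0074], 'grip_width': 0.0127}
cm [-0.02 -0.11  1.77] deg [0.01 0.03 0.11]
```

View pics/w4b.png

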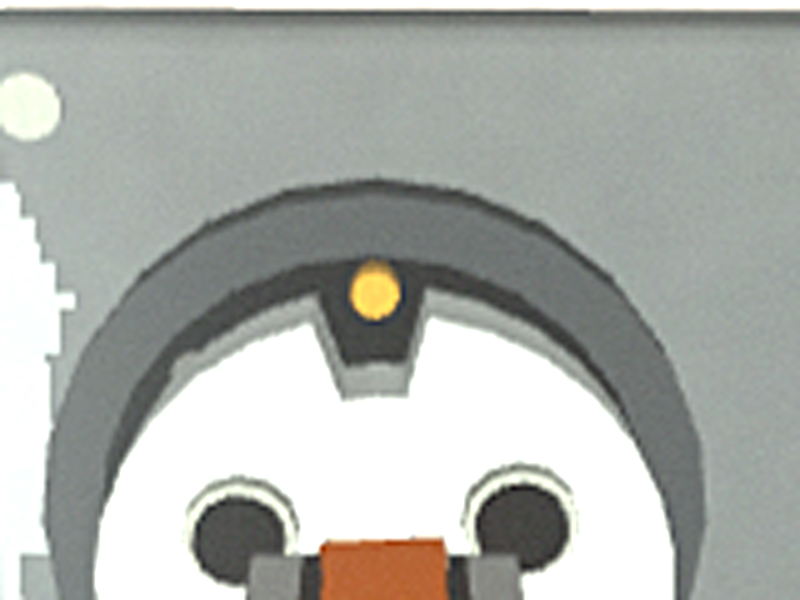

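Run:
```python
from h import *
K,R,t=load('w4'); F=lambda u,v:(240+(u+.5)/5-.5,130+(v+.5)/5-.5)
zt=.0677-.0244+.012
g=lambda u,v,z:ray(K,R,t,F(u,v),z).round(4)
print("disc y",(g(95,600,zt)+g(676,600,zt))/2,"rim y",(g(45,500,.034)+g(706,500,.034))/2)
print("notch top inner",g(375,397,zt)," bottom inner",g(375,362,zt-.012),"pin",g(376,292,.030),"rim top",g(376,182,.034))
print("notch corners bottom",g(320,292,zt-.012),g(426,289,zt-.012))
print("inner bottom corners",g(346,362,zt-.012),g(406,362,zt-.012), "top",g(342,397,zt),g(408,397,zt))
```

```text
disc y [0.4935  0.14205 0.0553 ] rim y [0.4904 0.1409 0.034 ]
notch top inner [0.4696 0.1412 0.0553]  bottom inner [0.4695 0.1412 0.0433] pin [0.4647 0.1413 0.03  ] rim top [0.4504 0.1415 0.034 ]
notch corners bottom [0.4611 0.1351 0.0433] [0.4609 0.1471 0.0433]
inner bottom corners [0.4694 0.1379 0.0433] [0.4695 0.1447 0.0433] top [0.4695 0.1377 0.0553] [0.4696 0.1448 0.0553]
```

Request:
servo_tool(plan=[[0,0,-0.06,0.4,0,0,0],[0,0,-0.06,0.8,0,0,0],[0,0,-0.06,1.1,0,0,0],[0,0,-0.06,1.3,0,0,0],[0,0,-0.06,1.3,0,0,0]])

```text
clock: 9.6
position: [0.4901, 0.1416, 0.054]
tool_rot: [-3.141, -0.0, 3.129]
force: [0.8, -0.1, -2.0]
grip_width: 0.0129
finger_force: 59.0
```

```bash
python3 -c "
from h import *
st()"
```

```text
{'clock': 9.6, 'qpos': [-0.3509, 0.6173, -0.0624, 2.0258, 0.0752, 0.5011, 1.0903], 'position': [0.4901, 0.1416, 0.054], 'tool_rot': [-3.1414, -0.0005, 3.1289], 'force': [0.7677, -0.08, -1.9608], 'moment': [-0.0628, -0.0493, 0.0029], 'grip_width': 0.0129}
```

Request:
servo_tool(plan=[[0,0,0,0.2,0,0,0],[0,0,0,0.4,0,0,0],[0,0,0,0.5,0,0,0],[0,0,0,0.58,0,0,0],[0,0,0,0.58,0,0,0]])

```text
clock: 10.1
position: [0.4903, 0.1416, 0.0484]
tool_rot: [-3.142, -0.0, 3.129]
force: [-0.1, 0.3, -1.4]
grip_width: 0.0129
finger_force: 59.3
```

```bash
python3 -c "
from h import *
st()"
```

```text
{'clock': 10.1, 'qpos': [-0.3517, 0.6275, -0.0613, 2.0275, 0.0767, 0.4889, 1.089], 'position': [0.4903, 0.1416, 0.0484], 'tool_rot': [-3.1415, -0.0001, 3.1288], 'force': [-0.0585, 0.2853, -1.3562], 'moment': [-0.0377, 0.0123, -0.0106], 'grip_width': 0.0129}
```

Down to home with almost no force. A touch further to confirm contact, then release and rise.

Request:
servo_tool(plan=[[0,0,0,0.1,0,0,0],[0,0,0,0.1,0,0,0],[3.5,0,0,0.1,0,0,0],[3.5,0,0,0.05,0,0,0],[3.5,0,0,0,0,0,0],[3.5,0,0,0,0,0,0],[3.5,0,0,-3,0,0,0],[3.5,0,0,-7,0,0,0],[3.5,0,0,-10,0,0,0],[3.5,0,0,-10,0,0,0]])

```text
clock: 11.1
position: [0.492, 0.1422, 0.152]
tool_rot: [3.14, 0.005, 3.128]
force: [0.5, 1.4, 0.2]
grip_width: 0.0349
finger_force: 0.0
```

Request:
servo_tool(plan=[[3.5,0,4,0,0,0,0],[3.5,0,6,0,0,0,0],[3.5,0,6,0,0,0,0],[3.5,0,6,0,0,0,0],[3.5,0,6,0,0,0,0]])

```text
clock: 11.6
position: [0.491, 0.2006, 0.1482]
tool_rot: [-3.141, -0.0, 3.128]
force: [0.7, 0.4, -0.2]
grip_width: 0.0352
finger_force: 0.0
```

```bash
python3 -c "
from h import *
st(); im,K,R,t=save('wrist','w5')
cv2.imwrite('pics/w5b.png',np.clip(cv2.resize(im[80:320,160:480],(800,600),interpolation=cv2.INTER_CUBIC)*1.5,0,255).astype(np.uint8))
print(proj(K,R,t,[.4937,.2270,.09]))
"
```

```text
{'clock': 11.6, 'qpos': [-0.4408, 0.484, -0.0789, 1.9235, 0.0552, 0.7369, 1.0055], 'position': [0.491, 0.2006, 0.1482], 'tool_rot': [-3.1409, -0.0005, 3.1278], 'force': [0.6987, 0.4499, -0.1694], 'moment': [-0.0182, -0.0288, -0.01], 'grip_width': 0.0352}
[354.6560087  219.33279759]
```

View pics/w5b.png

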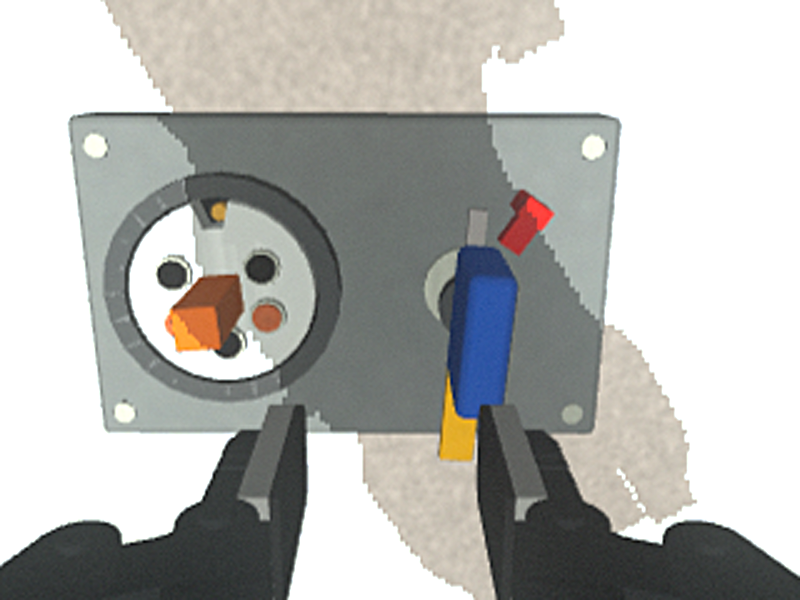

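Run:
```python
from h import *
K,R,t=load('w5'); F=lambda u,v:(160+(u+.5)/2.5-.5,80+(v+.5)/2.5-.5)
g=lambda u,v:ray(K,R,t,F(u,v),.09)
a,b=g(493.5,281),g(482,414); print(a,b,(a+b)/2,np.linalg.norm(a-b),np.arctan2(*(b-a)[1::-1]))
c,d=g(470,280),g(460,412); print(np.arctan2(*(d-c)[1::-1]))
go([.4937,.2270,.057],np.pi-.09)
```

```text
[0.47391003 0.22820277 0.09      ] [0.51362398 0.22591456 0.09      ] [0.49376701 0.22705867 0.09      ] 0.03977981511259014 -0.057553491127034166
-0.05625932650349571
cm [-0.23  2.65  9.12] deg [-0.03 -0.02  4.36]
```

Request:
servo_tool(plan=[[3.5,-0.23,2.65,1,0,0,2.5],[3.5,-0.23,2.65,2,0,0,2.5],[3.5,-0.23,2.65,3,0,0,2.5],[3.5,-0.23,2.65,5,0,0,2.5],[3.5,-0.23,2.65,7,0,0,2.5],[3.5,-0.23,2.65,8.2,0,0,2.5],[3.5,-0.23,2.65,9,0,0,2.5],[3.5,-0.23,2.65,9,0,0,2.5],[3.5,-0.23,2.65,9,0,0,2.5]])

```text
clock: 12.55
position: [0.494, 0.228, 0.0589]
tool_rot: [3.141, 0.0, 3.085]
force: [0.5, 0.0, -0.1]
grip_width: 0.035
finger_force: 0.0
```

```bash
python3 -c "
from h import *
st();go([.4937,.2270,.058],np.pi-.057)
"
```

```text
{'clock': 12.55, 'qpos': [-0.4977, 0.6435, -0.0602, 1.9376, 0.068, 0.562, 0.9108], 'position': [0.494, 0.228, 0.0589], 'tool_rot': [3.1415, 0.0004, 3.085], 'force': [0.4642, 0.01, -0.0671], 'moment': [0.0135, -0.0511, -0.0692], 'grip_width': 0.035}
cm [ 0.02 -0.1   0.09] deg [0.01 0.02 0.02]
```

Grip the knob, then push down a little.

Request:
servo_tool(plan=[[0,0.03,-0.08,0.1,0,0,0],[0,0.03,-0.08,0.1,0,0,0],[0,0.03,-0.08,0.1,0,0,0],[0,0.03,-0.08,0.1,0,0,0],[0,0.03,-0.08,0.1,0,0,0],[0,0.03,-0.08,0.1,0,0,0]], force=60)

```text
clock: 13.15
position: [0.4936, 0.2271, 0.0576]
tool_rot: [-3.141, 0.0, 3.085]
force: [1.1, -3.4, 1.8]
grip_width: 0.0129
finger_force: 59.8
```

```bash
python3 -c "
from h import *
st()
"
```

```text
{'clock': 13.15, 'qpos': [-0.4969, 0.6451, -0.06, 1.9398, 0.0686, 0.5584, 0.9111], 'position': [0.4936, 0.2271, 0.0576], 'tool_rot': [-3.1415, 0.0004, 3.0849], 'force': [1.1319, -3.4333, 1.8246], 'moment': [-0.7176, -0.5219, 0.0005], 'grip_width': 0.0129}
```

Request:
servo_tool(plan=[[0,0,0,0.2,0,0,0],[0,0,0,0.4,0,0,0],[0,0,0,0.6,0,0,0],[0,0,0,0.7,0,0,0],[0,0,0,0.7,0,0,0],[0,0,0,0.7,0,0,0]])

```text
clock: 13.75
position: [0.4938, 0.2273, 0.0517]
tool_rot: [3.141, 0.001, 3.085]
force: [-4.7, -6.4, 35.2]
grip_width: 0.0133
finger_force: 64.9
```

```bash
python3 -c "
from h import *
st()
"
```

```text
{'clock': 13.75, 'qpos': [-0.4977, 0.6552, -0.0589, 1.9416, 0.0699, 0.5457, 0.9097], 'position': [0.4938, 0.2273, 0.0517], 'tool_rot': [3.1413, 0.001, 3.0848], 'force': [-4.6612, -6.3798, 35.172], 'moment': [-1.8264, 1.165, -0.0301], 'grip_width': 0.0133}
```

Request:
servo_tool(plan=[[0,0,0,-0.05,0,0,0],[0,0,0,-0.05,0,0,3],[0,0,0,-0.05,0,0,7],[0,0,0,-0.05,0,0,11],[0,0,0,-0.05,0,0,15],[0,0,0,-0.05,0,0,15]])

```text
clock: 14.35
position: [0.4938, 0.2272, 0.0519]
tool_rot: [3.141, 0.001, 2.82]
force: [-2.4, -6.4, 25.8]
grip_width: 0.0132
finger_force: 63.5
```

```bash
python3 -c "
from h import *
st()
"
```

```text
{'clock': 14.35, 'qpos': [-0.5486, 0.6561, 0.0109, 1.9443, -0.0121, 0.5404, 0.7201], 'position': [0.4938, 0.2272, 0.0519], 'tool_rot': [3.1412, 0.0009, 2.8204], 'force': [-2.4202, -6.3548, 25.8344], 'moment': [-1.6403, 0.5882, -0.0305], 'grip_width': 0.0132}
```

Request:
servo_tool(plan=[[0,0,0,-0.03,0,0,5],[0,0,0,-0.03,0,0,10],[0,0,0,-0.03,0,0,15],[0,0,0,-0.03,0,0,20],[0,0,0,-0.03,0,0,25],[0,0,0,-0.03,0,0,30],[0,0,0,-0.03,0,0,35],[0,0,0,-0.03,0,0,40],[0,0,0,-0.03,0,0,45],[0,0,0,-0.03,0,0,45]])

```text
clock: 15.35
position: [0.4938, 0.2273, 0.0519]
tool_rot: [3.141, 0.0, 2.034]
force: [-2.5, -5.0, 22.3]
grip_width: 0.0135
finger_force: 63.0
```

```bash
python3 -c "
from h import *
st()
"
```

```text
{'clock': 15.35, 'qpos': [-0.697, 0.6724, 0.2175, 1.9522, -0.2623, 0.5431, 0.1637], 'position': [0.4938, 0.2273, 0.0519], 'tool_rot': [3.1407, 0.0003, 2.0344], 'force': [-2.4512, -5.0048, 22.2635], 'moment': [-1.4398, 0.4414, -0.0626], 'grip_width': 0.0135}
```

Request:
servo_tool(plan=[[0,0,0,0,0,0,5],[0,0,0,0,0,0,10],[0,0,0,0,0,0,14],[0,0,0,0,0,0,17],[0,0,0,0,0,0,17.5],[0,0,0,0,0,0,17.5]])

```text
clock: 15.95
position: [0.4938, 0.2273, 0.0519]
tool_rot: [3.141, -0.0, 1.732]
force: [-1.3, -4.9, 21.3]
grip_width: 0.0129
finger_force: 62.9
```

```bash
python3 -c "
from h import *
st()
"
```

```text
{'clock': 15.95, 'qpos': [-0.7526, 0.6841, 0.2966, 1.955, -0.3592, 0.5522, -0.0495], 'position': [0.4938, 0.2273, 0.0519], 'tool_rot': [3.1405, -0.0001, 1.7321], 'force': [-1.274, -4.9202, 21.269], 'moment': [-1.3401, 0.449, 0.0312], 'grip_width': 0.0129}
```

Request:
servo_tool(plan=[[0,0,0,-0.2,0,0,0],[0,0,0,-0.4,0,0,0],[0,0,0,-0.6,0,0,0],[0,0,0,-0.6,0,0,0],[3.5,0,0,-0.6,0,0,0],[3.5,0,0,-0.6,0,0,0],[3.5,0,0,-0.6,0,0,0],[3.5,0,0,-3,0,0,0],[3.5,0,0,-7,0,0,0],[3.5,0,0,-10,0,0,0]])

```text
clock: 16.95
position: [0.4933, 0.2273, 0.1528]
tool_rot: [-3.141, -0.0, 1.732]
force: [-0.0, -0.2, -0.3]
grip_width: 0.0352
finger_force: 0.0
```

Request:
servo_tool(plan=[[3.5,0,0,-4,0,0,0],[3.5,0,0,-8,0,0,0],[3.5,0,0,-8,0,0,0],[3.5,0,0,-8,0,0,0],[3.5,0,0,-8,0,0,0]])

```text
clock: 17.45
position: [0.4928, 0.2273, 0.2305]
tool_rot: [-3.14, 0.0, 1.733]
force: [0.1, -1.2, 0.2]
grip_width: 0.0351
finger_force: 0.0
```

```bash
python3 -c "
from h import *
st(); im,*_=save('wrist','w6'); s,*_=save('side','s6')
a=cv2.resize(im[110:260,220:420],(400,300)); b=cv2.resize(s[240:390,240:440],(400,300))
cv2.imwrite('pics/f.png',np.clip(np.hstack([a,b])*1.4,0,255).astype(np.uint8))
"
```

```text
{'clock': 17.45, 'qpos': [-0.8682, 0.4242, 0.4427, 1.8354, -0.2215, 0.9319, -0.1647], 'position': [0.4928, 0.2273, 0.2305], 'tool_rot': [-3.1403, 0.0004, 1.7328], 'force': [0.0644, -1.166, 0.1537], 'moment': [0.0631, -0.0384, 0.0483], 'grip_width': 0.0351}
```

View pics/f.png

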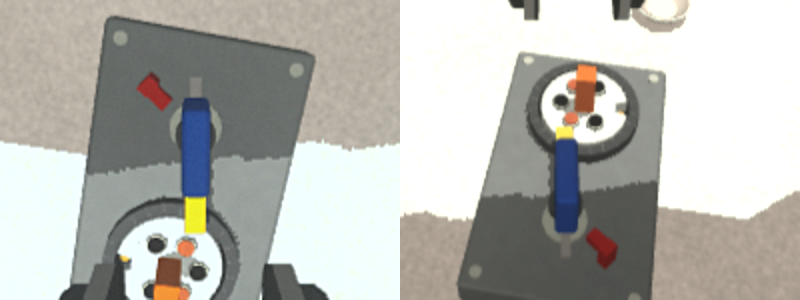

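The yellow arm lies over the carrier's disc, the brass pin sits in the notch, and the gripper is clear of everything, so I'm handing in.

```bash
python3 -c "
from h import *
print(bot.job_done())"
```

```text
the job is handed in; nothing more can be done
None
```

I seated the carrier in the well with its notch over the pin at index_a, turned the lock knob to about 1.4 rad so the yellow arm lies over the carrier, and let go. I handed the job in at about 17.5 s without measuring the knob's spring-back directly; the hand-in gave no verdict.

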